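# Test the RCD and show the spent surge cartridge to the webcam

## Robot

A 7-joint arm with a two-finger parallel gripper is mounted at the origin on a cart in front of the work surface, level with it; the furniture and walls round the work are solid. World frame = base frame: x ahead of the robot, y to its left, z up, the work surface at z = 0. Lengths are in m, angles in rad, forces in N, time in s.
With the tool pointing down it reaches from about 0.425 to 0.875 m from the base axis. Payload 4.7 kg.
Tool frame: the origin (TCP) lies midway between the tips of the shut fingers; the grasp point (between the pads) lies 19 mm behind it; z points along the fingers, y is the line along which they close (so a half turn about z gives the same grasp; the last joint's range is limited). The gripper opens to 85 mm and grips with 20 to 120 N. Pads are 22 mm wide; open, the fingers measure 114 mm over their backs; the gripper's body (76 mm by 85 mm) begins 54 mm behind the grasp point. The pads swing forward as they close: fully open they stand 13 mm farther back than shut.
Start: joints at [1.207, 0.321, -0.07, 1.45, 0.023, 1.371, -0.057], TCP at [0.24, -0.604, 0.209] pointing down, gripper open.
Joint ranges: [-2.86, 2.86], [-0.3, 2.09], [-1.38, 1.24], [0.06, 2.45], [-1.56, 4.7], [0.09, 2.05], [-2.69, 2.69]. Speed limits (rad/s): [2.57, 2.57, 3.14, 3.14, 3.14, 3.14, 3.14].

## Interface

Orientations are given as [roll, pitch, yaw] about the fixed x, y, z axes, in that order (R = Rz(yaw) Ry(pitch) Rx(roll)).
In Python, from bench import ctrl, cams, order gives the robot as it stands.
- The arm moves only by the tool arm_command, never from a script. Its argument "deltas" is a list of rows, each a list of 3 entries, a list of its own where there are three numbers: the opening, from 0 (shut) to 1 (fully open), then the shift along the tool's x, y, z in mm, then the turn, a rotation vector about the tool's x, y, z in rad. In form: [[grip, [x, y, z], [wx, wy, wz]], ...]. A call has 1 to 12 rows; each row shifts and turns the commanded pose from where the row before left it, along the tool's axes as they then stand; what a row does not reach is not made up. A row lasts 1/10 s, in which the tool goes at most 50 mm and 8.59 degrees, less where a joint would pass 70% of its speed; a pose out of reach is approached as far as the arm can. A call is refused whole if a number of a shift passes 50 or a number of a turn 0.15, either way. A call with a gripper value outside its range is refused whole. The fingers move at their own pace and stop on an object; "force" is the grip in N (left out, the last holds). Time passes only in rows, so rows that do not move let the fingers close. It gives the time, the measured TCP pose, the force, the opening and the grip force at its end, in the units of the state.
- ctrl.get_state(): the state, without advancing time (a new reading comes with each control period).
- cams.capture(name): name is "scene" or "top"; returns a dict with "color" (384x512x3 uint8, red, green, blue), "depth" (384x512 float32, m along the optical axis (not along the pixel's ray), 0 where there is no reading), "fx", "fy", "cx", "cy" (pixels), "rvec" (rotation vector, rad) and "tvec" (3), from world to camera coordinates, as OpenCV has them. Camera axes: x right, y down, z forward; pixel columns grow to the right and rows downward; lengths in m; the calibration is good to about 2 mm. A picture is of the moment at which its call begins.
- order.job_done(): hands the job in; it is judged then, once.
Trained networks look in a picture, given as the dict that the camera call returned (one of the last four; its "shot" number tells which), for a name from the list of things; names that differ only in an ending like _2 or _b are one class to them, and where a whole thing is asked for, a point or a joint stands for the part that bears it (a point fixed in the world has none). Each returns a list of dicts, best first, with "p" (0 to 1); they miss things now and then, are a little off and sometimes report something else, mostly with a low value. They report only what shows in the picture. A call takes as long as a camera call.
- cams.search_frame(label, picture): "location" ([column, row] in pixels, amid what is visible of it).
- cams.masks_of(label, picture): "mask" (384x512 bool, what is visible of it) and "location" ([column, row] in pixels, amid what is visible of it).
- cams.tip_of(label, picture): "location" ([column, row] in pixels: a listed point, or the origin of a listed thing).
The state is a dict: "time_s": time; "joints": joint angles; "qvel": joint speeds; "joint_torque": joint torques, N m; "position": TCP position; "orientation": TCP orientation; "force": force on the tool from outside, world axes, zero at the start; "moment": the same for the moment, N m; "finger_gap": finger opening in m; "grasp_force": force on a finger pad.
Only numpy, scipy, OpenCV 4.12 (cv2) and the standard library are available. Lean on these libraries where they do the work, as an engineer would, in place of code of your own. Each camera call takes 0.05 s, during which the arm holds its last target. There are 200 camera calls.

## Task

After last night's storm, check the small distribution board lying on the desk for the electrician on the video call: press the yellow test button of its residual-current breaker so that the blue lever drops, then push the lever back up to on, leaning towards the edge with the cable glands. Then take the one surge cartridge whose window has turned red by its two narrow ends, pull it straight out of its base and hold it up to the webcam, still and upright, level with the lens and about 15 cm straight in front of it, with its labelled broad side turned to the lens and clear of the fingers. Finish while still holding it there; leave the green cartridges in their bases and do not disturb the webcam, the coffee or the other things on the desk.

Things in the scene. Friction and masses are not known exactly. Their poses are not given: they have to be found in the camera images.
- board: Grey distribution board with two white covers, 170 x 230 x 58 mm (x, y, z), lying on its back, fixed. Origin: centre of its underside on the worktop; z up, x from the near edge to the far edge with three cable glands, y along the modules. Breaker (top face 61 mm up) at y -93 to -21 mm; three grey surge bases (rim 60 mm up) at x 0, y 12, 48 and 84 mm. Covers 58 mm up.
- rcd_test (a joint): Yellow round test button of the breaker, 14 mm across, standing 6 mm proud. Value 0 out, 0.0045 m fully pressed (straight down); springs back. It trips the breaker at about 3.3 mm and needs about 3 N; it may be pressed to its stop.
- rcd_test_top (a point): Centre of the test button's top face (67 mm above the worktop when out), at board x 0, y -77 mm.
- rcd_lever (a joint): Blue toggle lever, turning about an axis along the board's y at board x 0, y -38 mm, 56 mm up. 0 = up / on: leaning 0.5 rad to the board's far (+x) edge, 1.0 = dropped: leaning 0.5 rad to the near (-x) edge. Over-centre: past its middle (0.5) it snaps on to that end; about 0.3 N at the tip moves it.
- rcd_lever_tip (a point): Middle of the lever's free end, 31 mm from its axis. The lever is 21 mm wide along the board's y, 7.5 mm thick and stands about 22 mm above the breaker's face.
- cart_spent: Surge cartridge with the red window: white block 44 x 18 x 56 mm (x, y, z), 40 to 85 g. Origin: centre of its underside; z up, window on top. Ribbed narrow ends face +x and -x, broad sides +y and -y. Seated: axes as the board's, underside 36 mm above the worktop (24 mm deep in its base, 1 mm play a side, no catch), upper 32 mm free. In any one of the three bases.
- cart_spent_label: Its label, 34 x 22 mm, white with a red band, on the broad side facing +y (the side away from the breaker when seated). Origin: middle of the label, 42 mm above the cartridge's underside and 9.3 mm to +y of its middle; its y axis points out of the label.
- cart_good_a: Surge cartridge with a green window, otherwise the same, in another base; stays there. Neighbouring cartridges stand 36 mm apart, centre to centre.
- cart_good_b: Second surge cartridge with a green window; stays in its base.
- webcam: Black webcam on a stand with a round foot of 80 mm, fixed; 217 mm tall, head 30 x 88 x 34 mm. Origin: centre of the foot on the worktop; the lens looks along its -x, level.
- lens (a point): Centre of the lens' front, 200 mm above the worktop and 19 mm in front of the webcam's axis; same axes as the webcam (it looks along -x).
- cup: White coffee cup, 86 x 111 x 56 mm, on its saucer; bystander. Origin: centre of its underside.
- saucer: White saucer, 146 mm across, 14 mm high; bystander. Origin: centre of its underside.
- screwdriver: Screwdriver, 190 mm long, red handle, lying near the front edge of the worktop; bystander. Origin: middle of its length, on the worktop.
- notes: Yellow sticky-note block, 76 x 76 x 13 mm; bystander. Origin: centre of its underside.

How it is judged:
By the outcome, as a careful person would: the job done as asked, in the order asked, and still so for the second after the job is handed in, while the arm keeps its last pose, push and grip.
It also fails if it takes over 54 s, if anything falls off the work surface, if the arm or the gripper's body presses on something with over 40 N, if the wrist force passes 120 N, or if a joint passes its speed limit or range.

## Working session

There is one attempt and no reset: what is moved stays moved. The work goes in short steps, Python scripts to look and compute and a tool call to move; the robot and the scene stay as the last step left them, time stands still between calls to the robot, and variables do not carry over. Pictures are saved under pics/ and viewed, at most 10 in all, crops included, and the job is handed in when it is done.

Besides the shell and the picture viewer there is one more tool, called after "Call:" by a JSON object that holds its "api" and its "payload", one argument or row to a line. arm_command: Moves the arm, as the interface text tells. Its arguments: {"type":"object","properties":{"deltas":{"type":"array","items":{"type":"array"}},"force":{"type":"number"}},"required":["deltas"]}

```bash
mkdir -p pics; ls; cat > h.py <<'E'
import numpy as np, cv2
from bench import ctrl, cams, order
def cap(n): return cams.capture(n)
def RT(p): return cv2.Rodrigues(np.array(p['rvec'],float))[0], np.array(p['tvec'],float).reshape(3)
def cloud(p):
    R,t=RT(p); d=p['depth']; v,u=np.indices(d.shape)
    c=np.stack([(u-p['cx'])/p['fx']*d,(v-p['cy'])/p['fy']*d,d],-1)
    return (c-t)@R
def atz(p,uv,z):
    R,t=RT(p); r=R.T@np.array([(uv[0]-p['cx'])/p['fx'],(uv[1]-p['cy'])/p['fy'],1]); o=-R.T@t
    return o+r*(z-o[2])/r[2]
def save(p,n): cv2.imwrite('pics/'+n,p['color'][...,::-1])
E
python3 - <<'E'
from h import *
s=ctrl.get_state(); print(s)
for n in('scene','top'):
    p=cap(n); save(p,n+'0.png'); C=cloud(p); R,t=RT(p); print(n,'cam at',-R.T@t)
    for l in ['board','rcd_test_top','rcd_lever_tip','cart_spent','cart_spent_label','cart_good_a','webcam','lens','cup','screwdriver','notes']:
        r=cams.tip_of(l,p)[:3]
        for q in r:
            u,v=np.round(q['location']).astype(int); 
            print(l,round(q['p'],2),np.round(q['location'],1),C[min(max(v,0),383),min(max(u,0),511)].round(3))
E
```

```text
pics
{'time_s': 0.0, 'joints': array([ 1.20713012,  0.32184823, -0.07013409,  1.45166233,  0.02257597,
        1.37077589, -0.05691655]), 'qvel': array([-0.00063129, -0.00085451,  0.00095787,  0.00126791,  0.0003324 ,
        0.00075236,  0.00136186]), 'joint_torque': array([-6.45188811e-05, -4.93573523e+01, -3.82256582e-01, -3.14332151e+01,
        1.30104023e-02,  1.12254359e-02,  1.33979324e-06]), 'position': array([ 0.23952971, -0.60364484,  0.20821388]), 'orientation': array([-3.13968723e+00,  5.72037351e-05,  3.77822044e-01]), 'force': array([0.87724679, 0.13703578, 0.6701649 ]), 'moment': array([-0.06935731,  0.07121683, -0.01149705]), 'grasp_force': 0.0, 'finger_gap': 0.08556358502197894}
scene cam at [-0.15172203  0.64497007  0.98261288]
board 0.88 [193.  290.2] [0.461 0.345 0.078]
rcd_test_top 0.58 [204.4 250.1] [0.553 0.255 0.069]
rcd_lever_tip 0.47 [192.2 255.9] [0.542 0.295 0.085]
cart_spent 0.82 [184.3 296.6] [0.447 0.376 0.093]
cart_spent_label 0.58 [196.  288.5] [0.472 0.331 0.061]
cart_spent_label 0.54 [185.5 286. ] [0.473 0.355 0.088]
cart_spent_label 0.32 [256.2 14
[... 210 characters left out ...]
-0.007  0.196]
cup 0.91 [185.8 213.4] [0.706 0.213 0.054]
screwdriver 0.77 [321.5 229.5] [ 0.464 -0.075  0.   ]
screwdriver 0.44 [184.6 289.5] [0.474 0.358 0.075]
notes 0.76 [344.  191.4] [ 0.532 -0.23   0.012]
top cam at [0.33692983 0.00902146 1.6087946 ]
board 0.86 [180.9 215.1] [0.499 0.306 0.057]
rcd_lever_tip 0.5 [182.7 200.2] [0.549 0.3   0.066]
cart_spent 0.55 [170.7 222.2] [0.475 0.339 0.054]
cart_good_a 0.54 [174.4 212.5] [0.505 0.323 0.094]
cart_good_a 0.51 [162.3 223.5] [0.468 0.369 0.058]
webcam 0.81 [274.6 167.6] [ 0.674 -0.01   0.013]
lens 0.94 [273.  159.5] [ 0.705 -0.002  0.003]
screwdriver 0.71 [295.1 228.9] [0.337 0.009 1.609]
notes 0.62 [345.9 208.9] [ 0.533 -0.255  0.011]
```

```bash
python3 - <<'E'
import cv2,numpy as np
a=cv2.imread('pics/scene0.png')[120:340,130:380]; b=cv2.imread('pics/top0.png')[130:260,120:300]
cv2.imwrite('pics/a.png',cv2.resize(a,None,fx=2.7,fy=2.7,interpolation=2)); cv2.imwrite('pics/b.png',cv2.resize(b,None,fx=4.4,fy=4.4,interpolation=2))
E
```

```text
(no output)
```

View pics/a.png

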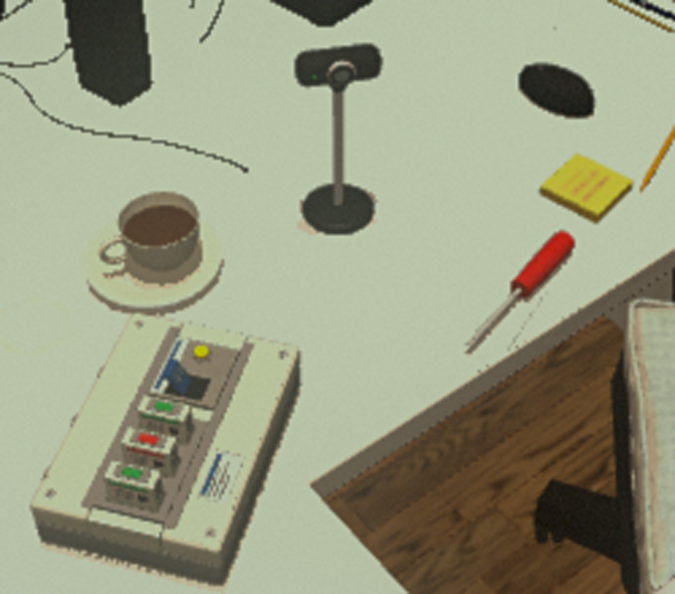

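View pics/b.png

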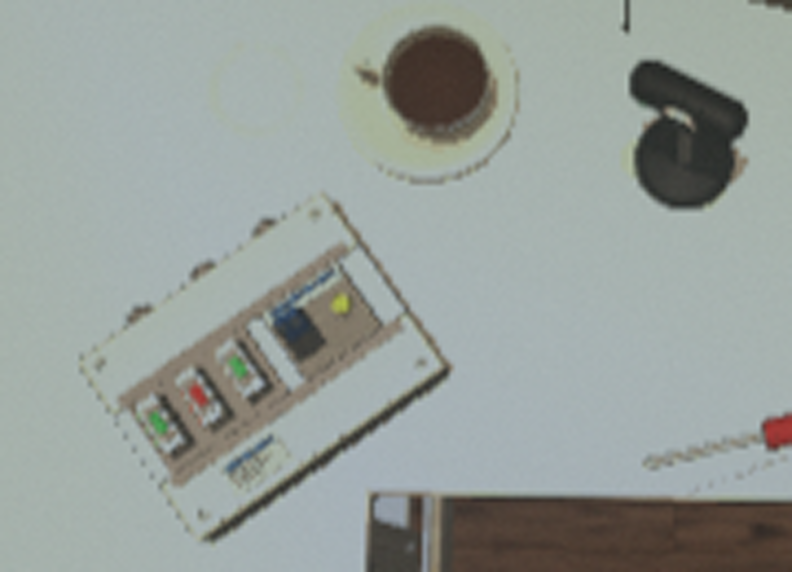

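Scene: the red window is the middle cartridge (top image about 165,220). The breaker is to its right with the yellow button (197,199). The webcam head (276,152) looks towards the robot and the board. Now I'll fit the poses.

```bash
cat > fit.py <<'E'
from h import *
P={n:cap(n) for n in('scene','top')}
hsv={n:cv2.cvtColor(P[n]['color'],cv2.COLOR_RGB2HSV).astype(int) for n in P}
CL={n:cloud(P[n]) for n in P}
for n in P:
    C=CL[n]; h=hsv[n]; sat=(h[...,1]>90)&(h[...,2]>70)
    reg=(C[...,0]>.35)&(C[...,0]<.65)&(C[...,1]>.15)&(C[...,1]<.47)&(C[...,2]>.03)&(C[...,2]<.12)
    for nm,lo,hi,z in(('yellow',22,35,.067),('green',45,85,.092),('red',0,8,.092),('blue',100,125,.07)):
        m=(sat&reg&(h[...,0]>=lo)&(h[...,0]<=hi)).astype(np.uint8)
        k,_,st,ce=cv2.connectedComponentsWithStats(m)
        for i in range(1,k):
            if st[i,4]>=4: print(n,nm,st[i,4],ce[i].round(1),atz(P[n],ce[i],z).round(4))
    m=cams.masks_of('board',P[n])[0]['mask']
    pts=C[m&(abs(C[...,2]-.058)<.006)]
    r=cv2.minAreaRect((pts[:,:2]*1000).astype(np.float32)); print(n,'board',len(pts),r)
    mm=cams.masks_of('webcam',P[n])[0]['mask']; w=C[mm&(C[...,2]>.178)&(C[...,2]<.225)]
    f=C[mm&(C[...,2]<.02)&(C[...,2]>-.01)]
    r=cv2.minAreaRect((w[:,:2]*1000).astype(np.float32)); print(n,'head',len(w),r,w.mean(0).round(4),'foot',np.median(f,0).round(3),cv2.minEnclosingCircle((f[:,:2]*1000).astype(np.float32)))
    L=cams.tip_of('lens',P[n]); print('lens',atz(P[n],L[0]['location'],.2).round(4))
    # front face direction: PCA
    u,s,vt=np.linalg.svd(w[:,:2]-w[:,:2].mean(0),full_matrices=False); print('pca',np.degrees(np.arctan2(vt[0,1],vt[0,0])))
E
python3 fit.py
```

```text
scene yellow 26 [204.3 249.7] [0.5543 0.2528 0.067 ]
scene green 18 [190.2 270.1] [0.503  0.3241 0.092 ]
scene green 23 [178.5 294.6] [0.4605 0.3816 0.092 ]
scene red 28 [184.4 282.1] [0.4816 0.3531 0.092 ]
scene red 4 [180.5 286.5] [0.4766 0.3665 0.092 ]
scene red 6 [186.5 288. ] [0.4647 0.3581 0.092 ]
scene blue 14 [192.4 256. ] [0.5529 0.2885 0.07  ]
scene board 4540 ((509.5403747558594, 314.9156799316406), (170.5030517578125, 232.70787048339844), 36.6140022277832)
scene head 415 ((682.4501342773438, -6.3162994384765625), (85.00984191894531, 36.317710876464844), 61.96075439453125) [ 0.6778 -0.0033  0.206 ] foot [ 0.678 -0.005  0.008] ((782.2769775390625, -109.54060363769531), 183.4056854248047)
lens [0.6637 0.0056 0.2   ]
pca 62.597244957810055
top yellow 16 [197.  198.5] [0.5545 0.2524 0.067 ]
top green 9 [173.7 212.7] [0.5028 0.324  0.092 ]
top green 10 [155.5 225.5] [0.4595 0.3821 0.092 ]
top red 12 [164.5 219.2] [0.4808 0.3534 0.092 ]
top blue 7 [184.6 201.6] [0.5431 0.2935 0.07  ]
top board 2641 ((506.6062927246094, 314.22796630859375), (170.556640625, 230.11279296875), 36.19493103027344)
top head 285 ((679.0023803710938, -9.452247619628906), (85.38624572753906, 33.791690826416016), 63.26679992675781) [ 0.6781 -0.0094  0.2122] foot [ 0.674 -0.006  0.009] ((704.7110595703125, -9.900748252868652), 62.0489501953125)
lens [ 0.6593 -0.0103  0.2   ]
pca 63.32856216816167
```

```bash
cat >> h.py <<'E'
O=np.array([.510,.3147]); YB=np.radians(36.4)
def board(x,y): c,s=np.cos(YB),np.sin(YB); return O+np.array([c*x-s*y,s*x+c*y])/1000
def pose():
    s=ctrl.get_state(); from scipy.spatial.transform import Rotation as Q
    return np.array(s['position']),Q.from_euler('xyz',s['orientation']),s
def plan(xyz,psi,n,g=0.0,start=None):
    "rows to world xyz, tool down, yaw psi (rad); returns end"
    from scipy.spatial.transform import Rotation as Q
    if start is None: p,R,_=pose()
    else: p,R=start
    T=Q.from_euler('xyz',[np.pi,0,psi]); rv=(R.inv()*T).as_rotvec(); rows=[]
    yaw0=R.as_euler('xyz')[2]; d=(psi-yaw0)
    if abs(rv[2])>0.3: rv=np.array([rv[0],rv[1],-d])
    w=(rv/n).round(3); w[abs(w)<.0015]=0
    for i in range(n):
        st=R.inv().apply((np.array(xyz)-p)/(n-i)*1000).round(1); rows.append([g,st.tolist(),w.tolist()])
        p=p+R.apply(st)/1000; R=R*Q.from_rotvec(w)
    print(str(rows).replace(' ','')); return p,R
E
python3 - <<'E'
from h import *
e=plan([.5,-.2,.2],1.4,12); e=plan([*board(0,-77),.1],np.radians(126.4),12,start=e)
E
```

```text
[[0.0,[32.6,-23.3,0.8],[0.0,0.0,-0.085]],[0.0,[34.4,-20.5,0.8],[0.0,0.0,-0.085]],[0.0,[36.1,-17.5,0.8],[0.0,0.0,-0.085]],[0.0,[37.4,-14.3,0.8],[0.0,0.0,-0.085]],[0.0,[38.5,-11.1,0.8],[0.0,0.0,-0.085]],[0.0,[39.3,-7.8,0.8],[0.0,0.0,-0.085]],[0.0,[39.8,-4.4,0.8],[0.0,0.0,-0.085]],[0.0,[40.0,-1.0,0.7],[0.0,0.0,-0.085]],[0.0,[40.0,2.4,0.8],[0.0,0.0,-0.085]],[0.0,[39.7,5.7,0.7],[0.0,0.0,-0.085]],[0.0,[39.0,9.1,0.8],[0.0,0.0,-0.085]],[0.0,[38.1,12.3,0.7],[0.0,0.0,-0.085]]]
[[0.0,[38.0,-1.9,8.3],[0.0,0.0,-0.067]],[0.0,[38.0,0.6,8.3],[0.0,0.0,-0.067]],[0.0,[37.9,3.2,8.3],[0.0,0.0,-0.067]],[0.0,[37.6,5.7,8.3],[0.0,0.0,-0.067]],[0.0,[37.1,8.2,8.3],[0.0,0.0,-0.067]],[0.0,[36.5,10.7,8.4],[0.0,0.0,-0.067]],[0.0,[35.7,13.1,8.3],[0.0,0.0,-0.067]],[0.0,[34.7,15.4,8.4],[0.0,0.0,-0.067]],[0.0,[33.6,17.7,8.3],[0.0,0.0,-0.067]],[0.0,[32.4,19.9,8.4],[0.0,0.0,-0.067]],[0.0,[30.9,22.1,8.3],[0.0,0.0,-0.067]],[0.0,[29.4,24.1,8.4],[0.0,0.0,-0.067]]]
```

Call:
{"api": "arm_command", "payload": {
  "deltas": [
    [0, [33, -23, 1], [0, 0, -0.085]],
    [0, [34, -20, 1], [0, 0, -0.085]],
    [0, [36, -17, 1], [0, 0, -0.085]],
    [0, [37, -14, 1], [0, 0, -0.085]],
    [0, [38, -11, 1], [0, 0, -0.085]],
    [0, [39, -8, 1], [0, 0, -0.085]],
    [0, [40, -4, 1], [0, 0, -0.085]],
    [0, [40, -1, 1], [0, 0, -0.085]],
    [0, [40, 2, 0], [0, 0, -0.085]],
    [0, [40, 6, 0], [0, 0, -0.085]],
    [0, [39, 9, 0], [0, 0, -0.085]],
    [0, [38, 12, 0], [0, 0, -0.085]]
  ]
}}

```text
time_s: 2.8
position: [0.5005, -0.2005, 0.2016]
orientation: [3.141, 0.001, 1.401]
force: [0.2, -0.3, -0.2]
finger_gap: -0.0004
grasp_force: 0.0
```

Call:
{"api": "arm_command", "payload": {
  "deltas": [
    [0, [38, -2, 8], [0, 0, -0.067]],
    [0, [38, 1, 8], [0, 0, -0.067]],
    [0, [38, 3, 8], [0, 0, -0.067]],
    [0, [38, 6, 8], [0, 0, -0.067]],
    [0, [37, 8, 8], [0, 0, -0.067]],
    [0, [36, 11, 8], [0, 0, -0.067]],
    [0, [36, 13, 8], [0, 0, -0.067]],
    [0, [35, 15, 8], [0, 0, -0.067]],
    [0, [34, 18, 8], [0, 0, -0.067]],
    [0, [32, 20, 8], [0, 0, -0.067]],
    [0, [31, 22, 8], [0, 0, -0.067]],
    [0, [29, 24, 8], [0, 0, -0.067]]
  ]
}}

```text
time_s: 4.0
position: [0.5561, 0.2523, 0.1051]
orientation: [3.141, 0.0, 2.204]
force: [0.5, -0.9, 0.6]
finger_gap: -0.0005
grasp_force: 0.0
```

```bash
python3 - <<'E'
from h import *
p,R,s=pose(); print(s['time_s'],p,R.as_euler('xyz'),s['joints'].round(2),s['finger_gap'],s['force'])
plan([*board(0,-77),.08],np.radians(126.4),3)
q=cap('scene'); cv2.imwrite('pics/c.png',cv2.resize(q['color'][200:340,130:290,::-1],None,fx=4,fy=4))
E
```

```text
4.0 [0.55613979 0.25225844 0.10509844] [3.14128063e+00 4.71544787e-04 2.20396829e+00] [ 0.18  0.43 -0.82  1.66  0.33  1.2  -0.08] -0.00046019154636947124 [ 0.54154916 -0.94662445  0.56931411]
[[0.0,[0.2,-0.0,8.4],[0.0,0.0,0.0]],[0.0,[0.2,-0.0,8.3],[0.0,0.0,0.0]],[0.0,[0.3,-0.1,8.4],[0.0,0.0,0.0]]]
```

View pics/c.png

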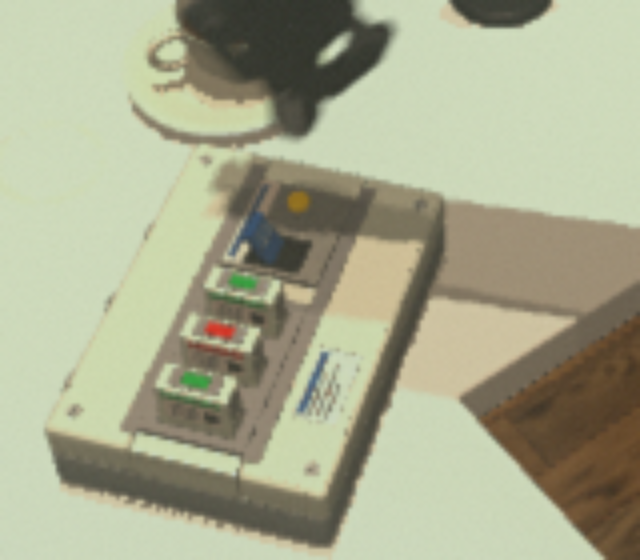

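The shut fingertips are right above the yellow button (crop 298,202). The lever (255,235) leans to the gland edge. Pressing now.

Call:
{"api": "arm_command", "payload": {
  "deltas": [
    [0, [1, 0, 10], [0, 0, 0]],
    [0, [0, 0, 10], [0, 0, 0]],
    [0, [0, 0, 10], [0, 0, 0]],
    [0, [0, 0, 7], [0, 0, 0]],
    [0, [0, 0, 2], [0, 0, 0]],
    [0, [0, 0, 2], [0, 0, 0]],
    [0, [0, 0, 1], [0, 0, 0]],
    [0, [0, 0, 0.5], [0, 0, 0]],
    [0, [0, 0, 0], [0, 0, 0]]
  ]
}}

```text
time_s: 4.95
position: [0.5554, 0.2519, 0.063]
orientation: [3.141, 0.0, 2.202]
force: [1.0, -0.3, 0.2]
finger_gap: -0.0001
grasp_force: 0.0
```

Call:
{"api": "arm_command", "payload": {
  "deltas": [
    [0, [0, 0, 1], [0, 0, 0]],
    [0, [0, 0, 0], [0, 0, 0]]
  ]
}}

```text
time_s: 5.15
position: [0.5552, 0.2518, 0.0618]
orientation: [-3.142, 0.0, 2.202]
force: [0.3, 0.3, 0.2]
finger_gap: -0.0002
grasp_force: 0.0
```

```bash
python3 - <<'E'
from h import *
p,R,s=pose(); print(s['time_s'],p,s['force'],s['moment'])
q=cap('scene'); cv2.imwrite('pics/d.png',cv2.resize(q['color'][220:310,150:260,::-1],None,fx=6,fy=6,interpolation=2))
E
```

```text
5.15 [0.55521572 0.2518032  0.06177724] [0.2767404  0.27889205 0.18058649] [ 0.01294274  0.02272016 -0.06531251]
```

View pics/d.png

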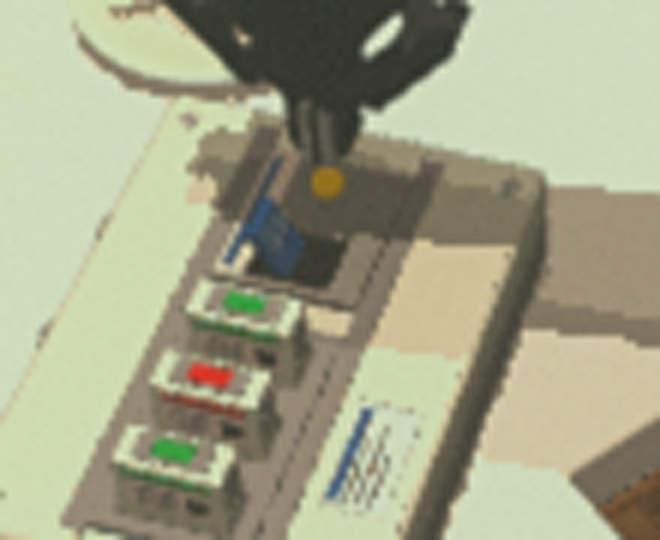

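The fingertips (325,150) show beyond the button (327,183), which is fully visible and not pressed. I'll compare both by depth.

```bash
python3 - <<'E'
from h import *
for n in('scene','top'):
    q=cap(n); C=cloud(q); h=cv2.cvtColor(q['color'],cv2.COLOR_RGB2HSV)
    if n=='scene':
        for v in range(236,256):
            u=204; print(v,[C[v,u+k].round(3).tolist() for k in(-1,1)], q['color'][v,u])
    y=(h[...,0]>18)&(h[...,0]<35)&(h[...,1]>120)&(C[...,1]>.2)&(C[...,1]<.3)&(abs(C[...,0]-.55)<.05)
    print(n,C[y].mean(0) if y.any() else None,y.sum())
    k=(q['color'].max(-1)<70)&(C[...,2]>.06)&(C[...,2]<.12)&(np.hypot(C[...,0]-.555,C[...,1]-.252)<.06)
    print('dark',k.sum(),C[k].mean(0),C[k].min(0))
E
```

```text
236 [[0.547, 0.257, 0.126], [0.544, 0.253, 0.126]] [53 54 47]
237 [[0.545, 0.258, 0.125], [0.539, 0.256, 0.128]] [57 57 48]
238 [[0.547, 0.257, 0.12], [0.54, 0.255, 0.124]] [64 65 55]
239 [[0.547, 0.258, 0.116], [0.547, 0.252, 0.113]] [84 81 70]
240 [[0.55, 0.256, 0.109], [0.545, 0.253, 0.112]] [90 86 75]
241 [[0.547, 0.258, 0.109], [0.547, 0.253, 0.106]] [91 88 73]
242 [[0.546, 0.259, 0.107], [0.546, 0.253, 0.103]] [92 88 73]
243 [[0.547, 0.259, 0.103], [0.545, 0.254, 0.101]] [93 88 76]
244 [[0.548, 0.258, 0.098], [0.546, 0.254, 0.096]] [93 88 76]
245 [[0.548, 0.258, 0.094], [0.543, 0.256, 0.097]] [92 89 76]
246 [[0.548, 0.259, 0.09], [0.544, 0.255, 0.092]] [90 86 76]
247 [[0.548, 0.259, 0.087], [0.542, 0.257, 0.091]] [93 87 71]
248 [[0.564, 0.251, 0.064], [0.558, 0.248, 0.067]] [143 111  40]
249 [[0.56, 0.253, 0.065], [0.555, 0.25, 0.067]] [146 113  33]
250 [[0.555, 0.256, 0.068], [0.552, 0.252, 0.068]] [145 112  28]
251 [[0.551, 0.259, 0.069], [0.552, 0.253, 0.064]] [146 113  27]
252 [[0.551, 0.259, 0.066], [0.548, 0.255, 0.065]] [130 101  38]
253 [[0.55, 0.26, 0.063], [0.548, 0.255, 0.061]] [94 83 60]
254 [[0.552, 0.259, 0.058], [0.548, 0.255, 0.058]] [78 75 61]
255 [[0.547, 0.262, 0.06], [0.544, 0.258, 0.06]] [87 84 70]
scene [0.53885637 0.24181221 0.47821307] 652
dark 88 [0.53953833 0.26629924 0.08575576] [0.51274143 0.24089489 0.06000051]
top None 0<stdin>:10: RuntimeWarning: Mean of empty slice.
  ret = um.true_divide(
Traceback (most recent call last):
ValueError: zero-size array to reduction operation minimum which has no identity
```

The real fingertips are at about z 0.086, so the reported TCP height is roughly 20 mm low for the shut fingers. I'll go down in small steps and watch the force.

Call:
{"api": "arm_command", "payload": {
  "deltas": [
    [0, [0, 0, 5], [0, 0, 0]],
    [0, [0, 0, 5], [0, 0, 0]],
    [0, [0, 0, 4], [0, 0, 0]],
    [0, [0, 0, 0], [0, 0, 0]]
  ]
}}

```text
time_s: 5.7
position: [0.5546, 0.2514, 0.0467]
orientation: [-3.14, -0.0, 2.202]
force: [-0.4, -0.6, -0.6]
finger_gap: 0.0002
grasp_force: 0.0
```

Call:
{"api": "arm_command", "payload": {
  "deltas": [
    [0, [0, 0, 2], [0, 0, 0]],
    [0, [0, 0, 1], [0, 0, 0]],
    [0, [0, 0, 0], [0, 0, 0]]
  ]
}}

```text
time_s: 6.0
position: [0.5552, 0.2519, 0.0449]
orientation: [3.142, 0.0, 2.202]
force: [-0.2, -0.1, 1.4]
finger_gap: 0.0001
grasp_force: 0.5
```

```bash
python3 - <<'E'
from h import *
p,R,s=pose(); print(s['time_s'],p,s['force'])
q=cap('scene'); C=cloud(q)
for v in range(242,256): print(v,C[v,203].round(3),C[v,205].round(3),q['color'][v,204])
E
```

```text
6.0 [0.55524156 0.25190288 0.04488982] [-0.24894487 -0.12037764  1.39349584]
242 [0.549 0.257 0.103] [0.54  0.257 0.111] [56 59 51]
243 [0.549 0.257 0.1  ] [0.547 0.253 0.098] [80 79 67]
244 [0.547 0.259 0.098] [0.546 0.254 0.096] [89 86 74]
245 [0.547 0.259 0.095] [0.545 0.255 0.094] [94 89 76]
246 [0.549 0.258 0.089] [0.544 0.255 0.091] [92 87 75]
247 [0.55  0.258 0.085] [0.546 0.255 0.086] [94 90 77]
248 [0.549 0.259 0.082] [0.544 0.256 0.085] [92 87 76]
249 [0.547 0.26  0.082] [0.545 0.256 0.08 ] [93 90 77]
250 [0.548 0.26  0.077] [0.543 0.257 0.079] [91 88 76]
251 [0.551 0.259 0.069] [0.545 0.256 0.073] [95 89 75]
252 [0.552 0.258 0.064] [0.547 0.255 0.066] [113  93  45]
253 [0.55  0.26  0.063] [0.547 0.256 0.063] [91 80 58]
254 [0.549 0.261 0.061] [0.547 0.256 0.059] [80 79 63]
255 [0.546 0.262 0.061] [0.543 0.259 0.061] [87 84 70]
```

Call:
{"api": "arm_command", "payload": {
  "deltas": [
    [0, [0, 0, 1], [0, 0, 0]],
    [0, [0, 0, 1], [0, 0, 0]],
    [0, [0, 0, 1], [0, 0, 0]],
    [0, [0, 0, 0], [0, 0, 0]]
  ]
}}

```text
time_s: 6.45
position: [0.5553, 0.2519, 0.0417]
orientation: [3.141, 0.0, 2.202]
force: [-0.3, -0.1, 1.1]
finger_gap: 0.0001
grasp_force: 0.9
```

Call:
{"api": "arm_command", "payload": {
  "deltas": [
    [0, [0, 0, 1], [0, 0, 0]],
    [0, [0, 0, 0], [0, 0, 0]]
  ]
}}

```text
time_s: 6.65
position: [0.5553, 0.2519, 0.0408]
orientation: [3.141, 0.0, 2.202]
force: [-0.1, 1.3, 1.3]
finger_gap: 0.0002
grasp_force: 1.0
```

```bash
python3 - <<'E'
from h import *
p,R,s=pose(); print(s['time_s'],p,s['force'])
q=cap('scene'); cv2.imwrite('pics/e.png',cv2.resize(q['color'][220:310,150:260,::-1],None,fx=6,fy=6,interpolation=2))
E
```

```text
6.65 [0.55529987 0.25189249 0.04075233] [-0.10847469  1.30212951  1.34082669]
```

View pics/e.png

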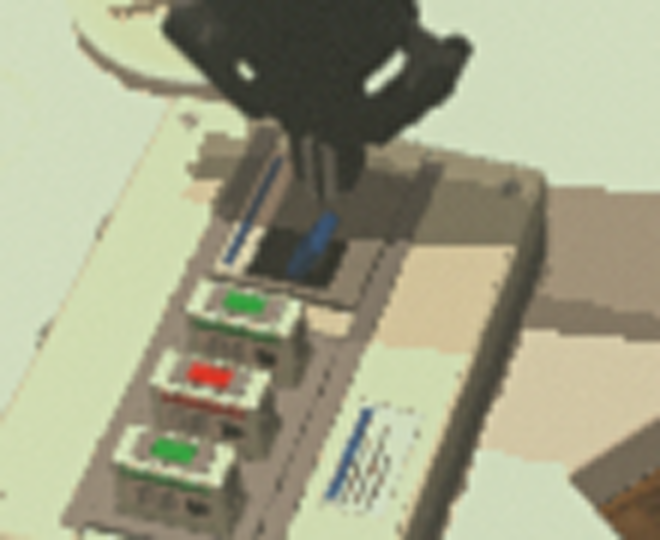

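The lever (315,240) now leans to the near edge, so the breaker has tripped. Tool x is board +y and tool y is board +x. I'll lift, go behind the lever and push it over.

Call:
{"api": "arm_command", "payload": {
  "deltas": [
    [0, [0, 0, -10], [0, 0, 0]],
    [0, [0, 0, -20], [0, 0, 0]],
    [0, [0, 0, -20], [0, 0, 0]],
    [0, [13, -17, 0], [0, 0, 0]],
    [0, [13, -17, 0], [0, 0, 0]],
    [0, [13, -18, 0], [0, 0, 0]],
    [0, [0, 0, 0], [0, 0, 0]],
    [0, [0, 0, 15], [0, 0, 0]],
    [0, [0, 0, 15], [0, 0, 0]],
    [0, [0, 0, 10], [0, 0, 0]],
    [0, [0, 0, 0], [0, 0, 0]]
  ]
}}

```text
time_s: 7.8
position: [0.4889, 0.2517, 0.0481]
orientation: [-3.137, -0.002, 2.201]
force: [0.2, -0.6, -0.1]
finger_gap: 0.0001
grasp_force: 0.0
```

```bash
python3 - <<'E'
from h import *
p,R,s=pose(); c,si=np.cos(YB),np.sin(YB); d=(p[:2]-O)*1000
print(s['time_s'],p,s['force'],'board xy',c*d[0]+si*d[1],-si*d[0]+c*d[1])
E
```

```text
7.8 [0.48893824 0.25165912 0.04807964] [ 0.24996631 -0.62490364 -0.09577051] board xy -54.36212816514926 -38.242762879735906
```

Call:
{"api": "arm_command", "payload": {
  "deltas": [
    [0, [0, 10, 0], [0, 0, 0]],
    [0, [0, 10, 0], [0, 0, 0]],
    [0, [0, 6, 0], [0, 0, 0]],
    [0, [0, 6, 0], [0, 0, 0]],
    [0, [0, 6, 0], [0, 0, 0]],
    [0, [0, 6, 0], [0, 0, 0]],
    [0, [0, 0, 0], [0, 0, 0]],
    [0, [0, -15, 0], [0, 0, 0]],
    [0, [0, -15, 0], [0, 0, 0]],
    [0, [0, 0, -20], [0, 0, 0]],
    [0, [0, 0, -30], [0, 0, 0]],
    [0, [0, 0, -30], [0, 0, 0]]
  ]
}}

```text
time_s: 9.0
position: [0.5009, 0.2605, 0.1313]
orientation: [-3.14, -0.0, 2.202]
force: [0.7, -0.3, 0.0]
finger_gap: -0.0001
grasp_force: 0.0
```

```bash
python3 - <<'E'
from h import *
p,R,s=pose(); print(s['time_s'],p,s['force'])
q=cap('scene'); cv2.imwrite('pics/f.png',cv2.resize(q['color'][190:310,150:290,::-1],None,fx=5,fy=5,interpolation=2))
e=plan([*board(0,48),.13],YB+np.pi/2,4,g=1)
E
```

```text
9.0 [0.50089678 0.26047798 0.1312616 ] [ 0.70130546 -0.27882981  0.02469499]
[[1,[21.6,8.9,1.7],[0.002,0.0,0.0]],[1,[21.6,8.9,1.7],[0.002,0.0,0.0]],[1,[21.6,8.9,1.7],[0.002,0.0,0.0]],[1,[21.7,8.9,1.6],[0.002,0.0,0.0]]]
```

View pics/f.png

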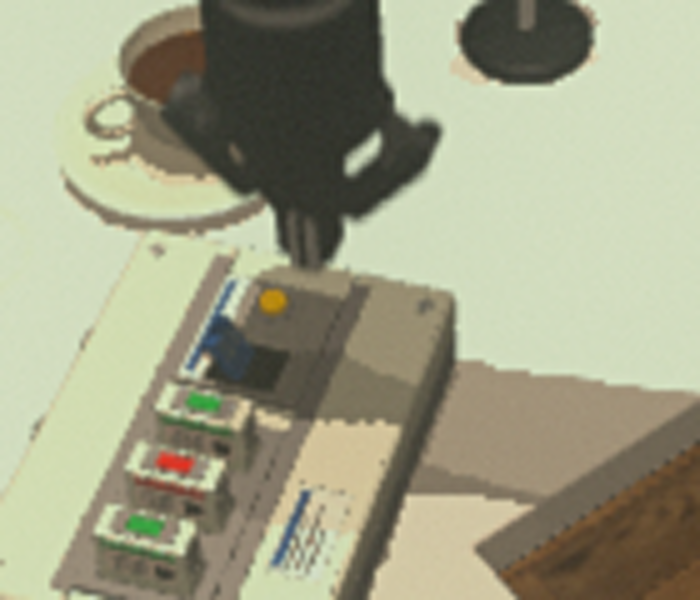

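The lever (225,350) is back up, leaning to the gland edge. Next: over the red cartridge with the gripper open.

Call:
{"api": "arm_command", "payload": {
  "deltas": [
    [1, [22, 9, 2], [0, 0, 0]],
    [1, [22, 9, 2], [0, 0, 0]],
    [1, [22, 9, 2], [0, 0, 0]],
    [1, [21, 9, 2], [0, 0, 0]],
    [1, [0, 0, 0], [0, 0, 0]],
    [1, [0, 0, 15], [0, 0, 0]],
    [1, [0, 0, 15], [0, 0, 0]],
    [1, [0, 0, 15], [0, 0, 0]],
    [1, [0, 0, 0], [0, 0, 0]]
  ]
}}

```text
time_s: 9.95
position: [0.4781, 0.3496, 0.0743]
orientation: [-3.136, 0.0, 2.2]
force: [0.6, 0.0, 0.0]
finger_gap: 0.0853
grasp_force: 0.0
```

```bash
python3 - <<'E'
from h import *
p,R,s=pose(); print(s['time_s'],p,R.as_euler('xyz'),s['finger_gap'],'want',board(0,48))
q=cap('scene'); cv2.imwrite('pics/g.png',cv2.resize(q['color'][210:320,140:260,::-1],None,fx=5,fy=5,interpolation=2))
C=cloud(q).reshape(-1,3); d=(C[:,:2]-O)*1000; c,si=np.cos(YB),np.sin(YB); b=np.c_[c*d[:,0]+si*d[:,1],-si*d[:,0]+c*d[:,1],C[:,2]*1000]
dark=q['color'].reshape(-1,3).max(-1)<110
m=dark&(abs(b[:,1]-48)<22)&(abs(b[:,0])<75)&(b[:,2]>97)&(b[:,2]<135)
for r in b[m][np.argsort(b[m][:,2])][:25].round(0): print(r)
E
```

```text
9.95 [0.47808608 0.34961988 0.07426516] [-3.13584628e+00  1.72815314e-04  2.20025052e+00] 0.08525337713076069 want [0.48151589 0.3533349 ]
[ 38.  48. 109.]
[ 39.  46. 109.]
[ 38.  37. 110.]
[-54.  50. 111.]
[ 39.  51. 112.]
[ 38.  42. 112.]
[-54.  54. 112.]
[-55.  57. 112.]
[-50.  56. 113.]
[ 37.  54. 113.]
[ 38.  46. 113.]
[-52.  56. 113.]
[ 37.  37. 113.]
[-58.  52. 114.]
[-48.  57. 114.]
[ 41.  57. 115.]
[ 38.  56. 115.]
[ 37.  42. 116.]
[ 38.  51. 117.]
[-55.  52. 117.]
[-48.  56. 117.]
[ 38.  40. 117.]
[ 38.  46. 117.]
[-54.  55. 117.]
[ 39.  50. 118.]
```

View pics/g.png

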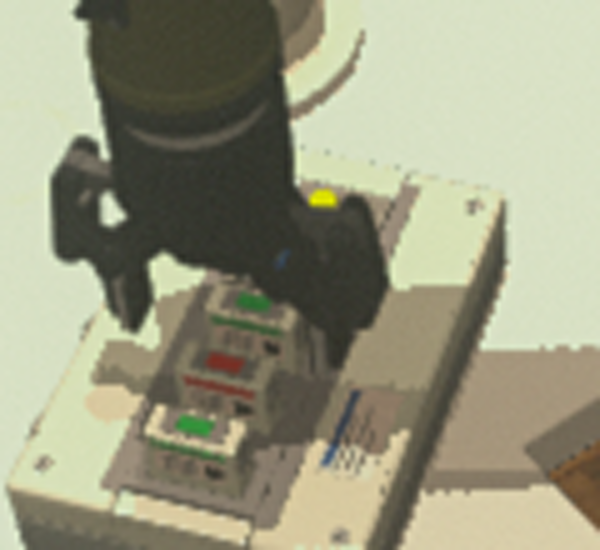

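Fingers (130,325) and (340,360) straddle the red cartridge (225,362). The commanded pose is 5 mm short in tool y, so I'll correct, descend and grip.

Call:
{"api": "arm_command", "payload": {
  "deltas": [
    [1, [1, 5, 0], [0, 0, 0]],
    [1, [0, 0, 10], [0, 0, 0]],
    [1, [0, 0, 10], [0, 0, 0]],
    [1, [0, 0, 8], [0, 0, 0]],
    [1, [0, 0, 6], [0, 0, 0]],
    [1, [0, 0, 0], [0, 0, 0]]
  ]
}}

```text
time_s: 10.6
position: [0.482, 0.3555, 0.0425]
orientation: [-3.139, -0.0, 2.202]
force: [-0.4, 1.4, 1.0]
finger_gap: 0.0853
grasp_force: 0.0
```

Call:
{"api": "arm_command", "payload": {
  "deltas": [
    [0.4, [0, 0, 0], [0, 0, 0]],
    [0.4, [0, 0, 0], [0, 0, 0]],
    [0.3, [0, 0, 0], [0, 0, 0]],
    [0.3, [0, 0, 0], [0, 0, 0]],
    [0.3, [0, 0, 0], [0, 0, 0]],
    [0.3, [0, 0, 0], [0, 0, 0]]
  ],
  "force": 40
}}

```text
time_s: 11.2
position: [0.4817, 0.3553, 0.0443]
orientation: [-3.139, 0.001, 2.202]
force: [-4.2, -3.3, 5.3]
finger_gap: 0.043
grasp_force: 41.8
```

```bash
python3 - <<'E'
from h import *
p,R,s=pose(); print(s['time_s'],p,R.as_euler('xyz'),s['finger_gap'],s['grasp_force'],s['force'],s['moment'],'want',board(0,48))
E
```

```text
11.2 [0.4816791  0.35525726 0.04431255] [-3.13878823e+00  1.03776798e-03  2.20185731e+00] 0.042982336692428846 41.77530527114868 [-4.24398577 -3.29490404  5.2932965 ] [-0.65640278  0.82863456  0.05175793] want [0.48151589 0.3533349 ]
```

Call:
{"api": "arm_command", "payload": {
  "deltas": [
    [0.3, [0, -1, -2], [0, 0, 0]],
    [0.3, [0, 0, -4], [0, 0, 0]],
    [0.3, [0, 0, -5], [0, 0, 0]],
    [0.3, [0, 0, -6], [0, 0, 0]],
    [0.3, [0, 0, -6], [0, 0, 0]],
    [0.3, [0, 0, -7], [0, 0, 0]],
    [0.3, [0, 0, -10], [0, 0, 0]],
    [0.3, [0, 0, -10], [0, 0, 0]],
    [0.3, [0, 0, 0], [0, 0, 0]]
  ],
  "force": 50
}}

```text
time_s: 12.1
position: [0.4831, 0.3566, 0.096]
orientation: [3.138, 0.0, 2.202]
force: [0.2, -0.5, 0.2]
finger_gap: 0.0429
grasp_force: 51.0
```

Call:
{"api": "arm_command", "payload": {
  "deltas": [
    [0.3, [0, 0, -15], [0, 0, 0]],
    [0.3, [0, 0, -20], [0, 0, 0]],
    [0.3, [0, 0, -20], [0, 0, 0]],
    [0.3, [0, 0, -20], [0, 0, 0]],
    [0.3, [0, 0, -10], [0, 0, 0]],
    [0.3, [0, 0, 0], [0, 0, 0]]
  ]
}}

```text
time_s: 12.7
position: [0.4826, 0.3562, 0.1806]
orientation: [3.139, 0.0, 2.202]
force: [0.2, 0.5, -0.3]
finger_gap: 0.043
grasp_force: 51.0
```

```bash
cat > fc.py <<'E'
from h import *
p,R,s=pose(); print(s['time_s'],p,R.as_euler('xyz'),s['finger_gap'],s['grasp_force'],s['force'],s['joints'].round(2))
E
python3 - <<'E'
from fc import *
q=cap('scene'); cv2.imwrite('pics/i.png',cv2.resize(q['color'][150:320,130:270,::-1],None,fx=4,fy=3.5,interpolation=2))
e=plan([.5204,.0745,.165],np.radians(-27.2),24,g=0.3)
E
```

```text
12.7 [0.48260914 0.35624243 0.18057813] [3.13868871e+00 3.63575036e-04 2.20176809e+00] 0.042956357731152396 51.016985177993774 [ 0.15248226  0.45227297 -0.30287421] [ 0.05  0.35 -0.9   1.6   0.28  1.32 -0.26]
[[0.3,[-10.4,-5.6,0.6],[0.0,0.0,0.112]],[0.3,[-11.0,-4.4,0.6],[0.0,0.0,0.112]],[0.3,[-11.4,-3.2,0.6],[0.0,0.0,0.112]],[0.3,[-11.7,-1.9,0.6],[0.0,0.0,0.112]],[0.3,[-11.8,-0.6,0.6],[0.0,0.0,0.112]],[0.3,[-11.8,0.8,0.6],[0.0,0.0,0.112]],[0.3,[-11.6,2.1,0.6],[0.0,0.0,0.112]],[0.3,[-11.3,3.4,0.6],[0.0,0.0,0.112]],[0.3,[-10.9,4.6,0.6],[0.0,0.0,0.112]],[0.3,[-10.3,5.8,0.6],[0.0,0.0,0.112]],[0.3,[-9.6,6.9,0.6],[0.0,0.0,0.112]],[0.3,[-8.8,7.9,0.6],[0.0,0.0,0.112]],[0.3,[-7.8,8.9,0.6],[0.0,0.0,0.112]],[0.3,[-6.8,9.7,0.6],[0.0,0.0,0.112]],[0.3,[-5.6,10.4,0.6],[0.0,0.0,0.112]],[0.3,[-4.5,10.9,0.6],[0.0,0.0,0.112]],[0.3,[-3.2,11.4,0.6],[0.0,0.0,0.112]],[0.3,[-1.9,11.7,0.6],[0.0,0.0,0.112]],[0.3,[-0.6,11.8,0.6],[0.0,0.0,0.112]],[0.3,[0.7,11.8,0.6],[0.0,0.0,0.112]],[0.3,[2.0,11.6,0.5],[0.0,0.0,0.112]],[0.3,[3.3,11.3,0.6],[0.0,0.0,0.112]],[0.3,[4.6,10.9,0.5],[0.0,0.0,0.112]],[0.3,[5.8,10.3,0.6],[0.0,0.0,0.112]]]
```

View pics/i.png

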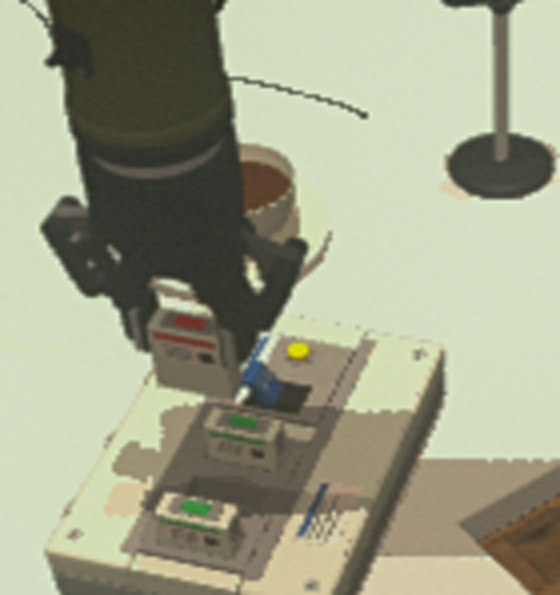

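The red cartridge is out, upright in the fingers with its label (185,350) clear. Both green ones are seated and the lever is still on. I'll carry it to the webcam.

Call:
{"api": "arm_command", "payload": {
  "deltas": [
    [0.3, [-10, -6, 0.6], [0, 0, 0.112]],
    [0.3, [-11, -4, 0.6], [0, 0, 0.112]],
    [0.3, [-11, -3, 0.6], [0, 0, 0.112]],
    [0.3, [-12, -2, 0.6], [0, 0, 0.112]],
    [0.3, [-12, -1, 0.6], [0, 0, 0.112]],
    [0.3, [-12, 1, 0.6], [0, 0, 0.112]],
    [0.3, [-12, 2, 0.6], [0, 0, 0.112]],
    [0.3, [-11, 3, 0.6], [0, 0, 0.112]],
    [0.3, [-11, 5, 0.6], [0, 0, 0.112]],
    [0.3, [-10, 6, 0.6], [0, 0, 0.112]],
    [0.3, [-10, 7, 0.6], [0, 0, 0.112]],
    [0.3, [-9, 8, 0.6], [0, 0, 0.112]]
  ]
}}

```text
time_s: 13.95
position: [0.5, 0.2132, 0.1701]
orientation: [-3.14, 0.002, 0.853]
force: [0.0, -0.3, -0.6]
finger_gap: 0.0429
grasp_force: 51.1
```

Call:
{"api": "arm_command", "payload": {
  "deltas": [
    [0.3, [-8, 9, 0.6], [0, 0, 0.112]],
    [0.3, [-7, 10, 0.6], [0, 0, 0.112]],
    [0.3, [-6, 10, 0.6], [0, 0, 0.112]],
    [0.3, [-4, 11, 0.6], [0, 0, 0.112]],
    [0.3, [-3, 11, 0.6], [0, 0, 0.112]],
    [0.3, [-2, 12, 0.6], [0, 0, 0.112]],
    [0.3, [-1, 12, 0.6], [0, 0, 0.112]],
    [0.3, [1, 12, 0.6], [0, 0, 0.112]],
    [0.3, [2, 12, 0.6], [0, 0, 0.112]],
    [0.3, [3, 11, 0.6], [0, 0, 0.112]],
    [0.3, [5, 11, 0.6], [0, 0, 0.112]],
    [0.3, [6, 10, 0.6], [0, 0, 0.112]]
  ]
}}

```text
time_s: 15.15
position: [0.5193, 0.0723, 0.1629]
orientation: [3.14, 0.002, -0.491]
force: [-0.1, 0.4, 0.2]
finger_gap: 0.0432
grasp_force: 51.1
```

```bash
python3 - <<'E'
from fc import *
q=cap('scene'); cv2.imwrite('pics/j.png',cv2.resize(q['color'][70:260,180:380,::-1],None,fx=3,fy=3,interpolation=2))
plan([.5204,.0745,.166],np.radians(-27.2),2,g=0.3)
# measure cart from clouds
for n in('scene','top'):
    if n=='top': q=cap(n)
    C=cloud(q)
    for l in('cart_spent','webcam'):
        ms=cams.masks_of(l,q)
        for m in ms[:1]:
            P=C[m['mask']]; P=P[(P[:,2]>.14)&(P[:,2]<.24)]
            print(n,l,round(m['p'],2),len(P),np.median(P,0).round(3) if len(P) else '',P[:,2].min().round(3) if len(P) else '', cv2.minAreaRect((P[:,:2]*1000).astype(np.float32)) if len(P)>5 else '')
E
```

```text
15.15 [0.51931667 0.07226866 0.1628723 ] [ 3.14009545e+00  2.14855410e-03 -4.90917590e-01] 0.04317288530240496 51.09353184700012 [-0.06721335  0.41498869  0.1866314 ] [ 0.25  0.11 -0.46  1.81  0.05  1.24 -2.29]
[[0.3,[-0.9,-2.3,-1.7],[0.0,0.0,-0.012]],[0.3,[-0.8,-2.3,-1.6],[0.0,0.0,-0.012]]]
scene cart_spent 0.57 367 [0.513 0.076 0.189] 0.154 ((519.2492065429688, 73.1015853881836), (44.31413269042969, 23.862667083740234), 63.01195526123047)
scene webcam 0.93 204 [0.685 0.014 0.208] 0.165 ((688.4471435546875, 14.790715217590332), (43.382102966308594, 28.4417724609375), 52.16884231567383)
```

View pics/j.png

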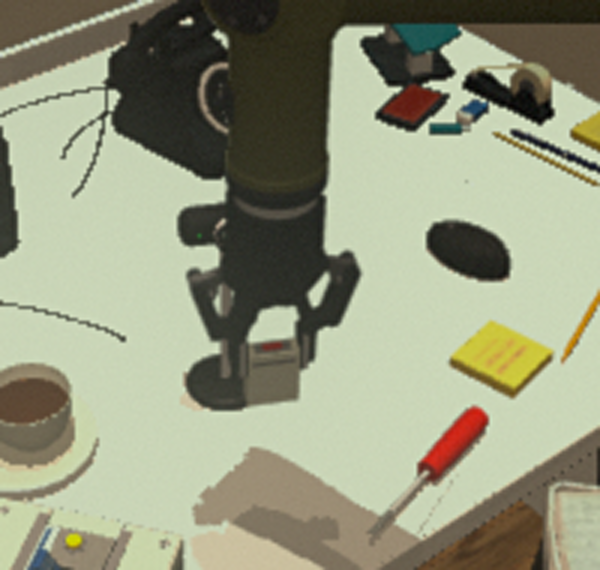

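The cartridge hangs upright in front of the webcam. Its label side faces the lens, away from this camera, and its measured centre is (0.519, 0.073). One small trim, then hold still.

Call:
{"api": "arm_command", "payload": {
  "deltas": [
    [0.3, [1.5, -2, -3.5], [0, 0, -0.015]],
    [0.3, [0, 0, 0], [0, 0, 0]],
    [0.3, [0, 0, 0], [0, 0, 0]],
    [0.3, [0, 0, 0], [0, 0, 0]],
    [0.3, [0, 0, 0], [0, 0, 0]],
    [0.3, [0, 0, 0], [0, 0, 0]]
  ]
}}

```text
time_s: 16.05
position: [0.5225, 0.0741, 0.1679]
orientation: [3.141, 0.0, -0.471]
force: [-0.1, -0.3, -0.2]
finger_gap: 0.0431
grasp_force: 51.1
```

```bash
python3 - <<'E'
from fc import *
print(abs(s['qvel']).max()); print(order.job_done())
E
```

```text
16.05 [0.52246768 0.07409481 0.1678555 ] [ 3.14147941e+00  5.20939391e-07 -4.71137206e-01] 0.043112425944941746 51.069855093955994 [-0.05680044 -0.32612394 -0.24594679] [ 0.25  0.11 -0.47  1.8   0.05  1.25 -2.28]
0.0016983083440195819
the job is handed in; nothing more can be done
None
```

I tripped the breaker with its test button and pushed the lever back to on. I then pulled the red cartridge and handed the job in at 16 s while holding it still and upright, about 15 cm in front of the lens, label towards it; the verdict was not shown.

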